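# Count three round wooden feet through the gate of a counting tray

### The job

Count out three feet for a dog-bowl stand: with the fingertips, sweep the three round wooden discs across the counting tray and through its gate, one at a time, so that each has dropped into the slot and lies there before the next goes through. Only push them, do not pick them up, and leave the square pad and the upright knob standing where they are in the tray. Do not disturb the other things on the table.

Things in the scene. Friction and masses are not known exactly. Their poses are not given: they have to be found in the camera images.
- tray: Wooden counting tray, fixed. Origin at table height under the gate's middle, on the line where deck ends and slot begins; x points from the slot through the gate into the pen, y along the gate fence, z up. Flat deck 86 mm above the table, x 0 to 210 mm, y -165 to 165 mm, with a fence 10 mm thick, 24 mm high along its edges (fence top 110 mm above the table).
- gate (a point): Middle of the gate, at deck height on the deck's sharp edge (tray x = 0, y = 0): a 52 mm wide gap (y -26 to 26 mm) in the fence, which here stands at x 0 to 10 mm. The slot begins directly past it. A disc pushed along the tray's -x through the gate tips in once its centre has passed this edge.
- slot (a point): Centre of the slot's floor, 6 mm above the table (80 mm below the deck). The slot is an open trough on the robot's side of the gate, inside 77 mm (tray x -77 to 0) by 130 mm (y -65 to 65), walls 8 mm thick, tops 90 mm above the table.
- foot1_center (a point): Centre (half-way up) of one of three equal round flat light-wood discs, 36 mm in diameter, 12 mm thick, about 12 g, loose, lying flat on the deck of the pen.
- foot2_center (a point): Centre (half-way up) of one of three equal round flat light-wood discs, 36 mm in diameter, 12 mm thick, about 12 g, loose, lying flat on the deck of the pen.
- foot3_center (a point): Centre (half-way up) of one of three equal round flat light-wood discs, 36 mm in diameter, 12 mm thick, about 12 g, loose, lying flat on the deck of the pen.
- pad_center (a point): Centre (half-way up) of a loose square light-wood pad, 32 x 32 x 12 mm, lying flat in the pen among the discs; it stays where it is.
- knob_center (a point): Centre (half-way up) of a loose turned light-wood drawer knob, 40 mm tall, 32 mm across at its widest, standing upright on a 28 mm foot in the pen among the discs; it stays where it is, standing.
- bowl: Loose steel dog bowl, 140 mm across, 45 mm tall, on the table beside the tray (origin under its centre). Bystander.
- wax: Loose wax tin, 72 mm across, 55 mm tall, on the table beside the tray (origin under its centre). Bystander.
- driver: Loose screwdriver about 200 mm long lying on the table beside the slot. Bystander.
- sander: Loose cork sanding block, 100 x 60 x 30 mm, on the table beside the slot (origin under its centre). Bystander.
Mind the look-alikes: they are no part of the job. Leave any yellow look-alike of the part that bears foot3_center alone. Leave any orange look-alike of the part that bears foot2_center alone.

How it is judged:
By the outcome, as a careful person would: the job done as asked, in the order asked, and still so for the second after the job is handed in, with the robot touching nothing.
It also fails if it takes over 70 s, if anything falls off the work surface, if the arm or the gripper's body presses on something with over 40 N, if the wrist force passes 120 N, or if a joint passes its speed limit or range.

### The arm

A 6-joint arm with a two-finger parallel gripper is mounted at the origin on the work surface. World frame = base frame: x ahead of the robot, y to its left, z up, the work surface at z = 0. Lengths are in m, angles in rad, forces in N, time in s.
With the tool pointing down it reaches from about 0.35 to 0.8 m from the base axis. Payload 7.3 kg.
Tool frame: the origin (TCP) lies at the very end of the fingers, on their centre line; the grasp point (between the pads) lies 19 mm behind it; z points along the fingers, y is the line along which they close (so a half turn about z gives the same grasp; the last joint's range is limited). The gripper opens to 85 mm and grips with 20 to 120 N. Pads are 22 mm wide; open, the fingers measure 114 mm over their backs; the gripper's body (76 mm by 85 mm) begins 54 mm behind the grasp point. The pads swing forward as they close: fully open they stand 13 mm farther back than shut.
Start: joints at [0.989, 0.342, 1.524, -0, 1.275, -0.146], TCP at [0.222, 0.476, 0.231] pointing down, gripper open.
Joint ranges: [-2.53, 2.53], [-0.77, 2.02], [0.04, 2.7], [-1, 4.14], [0.28, 2.66], [-3.11, 3.11]. Speed limits (rad/s): [2.57, 2.57, 3.14, 3.14, 3.14, 3.14].

### API

Orientations are given as a 3x3 rotation matrix whose columns are the frame's x, y, z axes.
In Python, from bench import bot, eyes gives the robot as it stands.
- The arm moves only by the tool drive_tool, never from a script. Its argument "steps" is a list of rows, each a list of 3 entries, a list of its own where there are three numbers: the shift along the tool's x, y, z in cm, then the turn about the tool's z in rad, then the opening, from 0 (shut) to 1 (fully open). In form: [[[tx, ty, tz], yaw, gripper], ...]. A call has 1 to 12 rows; each row is the pose to reach, as a shift and turn from the pose commanded when the call began, along the tool's axes at that moment; what a row does not reach only later rows make up. A row lasts 1/10 s, in which the tool goes at most 50 mm and 8.59 degrees, less where a joint would pass 70% of its speed; a pose out of reach is approached as far as the arm can. A call with a gripper value outside its range is refused whole. The fingers move at their own pace and stop on an object; "force" is the grip in N (left out, the last holds). Time passes only in rows, so rows that repeat a pose let the fingers close. It gives the time, the measured TCP pose, the force, the opening and the grip force at its end, in the units of the state.
- bot.observe(): the state, without advancing time (a new reading comes with each control period).
- eyes.snapshot(name): name is "scene" or "side" or "wrist"; returns a dict with "pixels" (480x640x3 uint8, red, green, blue), "depth" (480x640 float32, m along the optical axis (not along the pixel's ray), 0 where there is no reading), "fx", "fy", "cx", "cy" (pixels), "rvec" (rotation vector, rad) and "tvec" (3), from world to camera coordinates, as OpenCV has them; the wrist camera has in their place "tool_from_camera" (4x4, takes a point from camera to tool coordinates, whose origin is the TCP and whose axes are the flange's). Camera axes: x right, y down, z forward; pixel columns grow to the right and rows downward; lengths in m; the calibration is good to about 2 mm. A picture is of the moment at which its call begins: read the wrist's pose just before it.
- bot.sign_off(): hands the job in; it is judged then, once.
The state is a dict: "time_s": time; "q": joint angles; "joint_vel": joint speeds; "tau": joint torques, N m; "tool_pos": TCP position; "ee_rot": TCP orientation; "wrist_force": force on the tool from outside, world axes, zero at the start; "ft_torque": the same for the moment, N m; "grip_width": opening from 0.0 (shut) to 1.0 (fully open); "grasp_force": force on a finger pad.
Only numpy, scipy, OpenCV 4.12 (cv2) and the standard library are available. Lean on these libraries where they do the work, as an engineer would, in place of code of your own. Each camera call takes 0.05 s, during which the arm holds its last target. There are 200 camera calls.

## Working session

There is one attempt and no reset: what is moved stays moved. The work goes in short steps, Python scripts to look and compute and a tool call to move; the robot and the scene stay as the last step left them, time stands still between calls to the robot, and variables do not carry over. Pictures are saved under pics/ and viewed, at most 10 in all, crops included, and the job is handed in when it is done.

Besides the shell and the picture viewer there is one more tool, called after "Call:" as name(argument=value, ...), one argument or row to a line, values as JSON. drive_tool: Moves the arm, as the interface text tells. Its arguments: {"type":"object","properties":{"steps":{"type":"array"},"force":{"type":"number"}},"required":["steps"]}

```bash
mkdir -p pics; cat > h.py <<'E'
import numpy as np, cv2, pickle
from bench import bot, eyes
def snap(n,f):
    st=bot.observe(); s=eyes.snapshot(n); s['st']=st
    cv2.imwrite(f'pics/{f}.png',s['pixels'][:,:,::-1]); pickle.dump(s,open(f'{f}.pkl','wb')); return s
def cam(s):
    if 'rvec' in s:
        R=cv2.Rodrigues(np.array(s['rvec'],float))[0]; t=np.array(s['tvec'],float).ravel()
        return R.T,-R.T@t
    T=np.array(s['tool_from_camera']);A=np.array(s['st']['ee_rot']);p=np.array(s['st']['tool_pos'])
    return A@T[:3,:3],A@T[:3,3]+p
def ray(s,u,v,z):
    R,c=cam(s); d=R@np.array([(u-s['cx'])/s['fx'],(v-s['cy'])/s['fy'],1.]); return c+d*(z-c[2])/d[2]
def proj(s,P):
    R,c=cam(s); q=R.T@(np.array(P)-c); return q[0]/q[2]*s['fx']+s['cx'],q[1]/q[2]*s['fy']+s['cy']
E
python3 - <<'E'
from h import *
s=snap('scene','a');snap('side','b')
print(cam(s)); print(bot.observe())
E
```

```text
(array([[-0.42871475,  0.47928672, -0.76582499],
       [ 0.90311654,  0.25003537, -0.34908857],
       [ 0.02416982, -0.84128863, -0.54004561]]), array([1.18070548, 0.33343736, 0.56539048]))
{'time_s': 0.1, 'q': array([ 9.89026294e-01,  3.42678465e-01,  1.52491004e+00, -2.91697859e-06,
        1.27539821e+00, -1.46018762e-01]), 'joint_vel': array([-0.00091389, -0.00090678, -0.00355778, -0.00017573,  0.00058484,
        0.00018057]), 'tau': array([ 2.17482862e-03, -4.34448838e+01, -2.46491182e+01, -8.56300358e-05,
        4.73716354e-03,  3.15122904e-06]), 'tool_pos': array([0.22139255, 0.47564867, 0.23068626]), 'ee_rot': array([[-9.06553476e-01,  4.22090289e-01, -7.63709972e-04],
       [ 4.22090933e-01,  9.06552748e-01, -1.16625921e-03],
       [ 2.00076687e-04, -1.37963139e-03, -9.99999028e-01]]), 'wrist_force': array([-1.18724722,  0.16436258, -0.13879028]), 'ft_torque': array([-0.00263808,  0.0005352 ,  0.02361424]), 'grasp_force': 0.0, 'grip_width': 0.9974062992424798}
```

View pics/a.png

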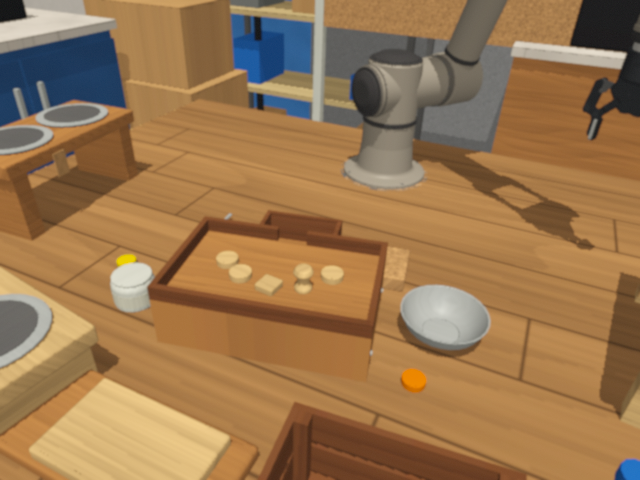

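View pics/b.png

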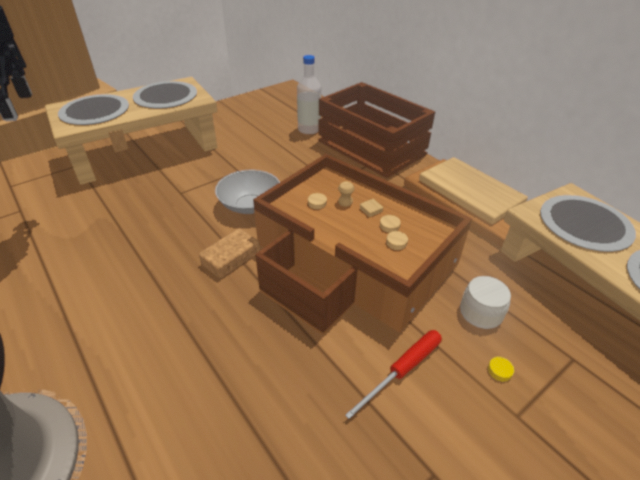

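Scene view: discs at (228,259), (241,272), (333,274), pad (268,285), knob (304,275). Side view: discs at (317,201), (390,224), (397,240), pad (372,208), knob (346,190).

```bash
python3 - <<'E'
from h import *
a=pickle.load(open('a.pkl','rb'));b=pickle.load(open('b.pkl','rb'))
np.set_printoptions(precision=4,suppress=True)
for n,pa,pb in [('d1',(228,257),(397,238)),('d2',(241,270),(390,222)),('d3',(333,272),(317,199)),('pad',(268,283),(372,206))]:
    print(n,ray(a,*pa,.098),ray(b,*pb,.098))
for p in [(207,220),(387,243),(155,285),(376,318)]: print('ca',ray(a,*p,.110))
for p in [(327,159),(467,219),(257,203),(405,285),(313,235),(338,249)]: print('cb',ray(b,*p,.110))
s=bot.observe();w=eyes.snapshot('wrist');print(w['tool_from_camera'],w['fx'],w['cx'],w['cy'])
E
```

```text
d1 [ 0.6404 -0.0616  0.098 ] [ 0.6406 -0.0637  0.098 ]
d2 [ 0.6607 -0.024   0.098 ] [ 0.661  -0.0262  0.098 ]
d3 [0.5992 0.1068 0.098 ] [0.5992 0.1045 0.098 ]
pad [0.6699 0.0299 0.098 ] [0.6671 0.0269 0.098 ]
ca [ 0.5759 -0.1474  0.11  ]
ca [0.4984 0.1613 0.11  ]
ca [ 0.762  -0.1061  0.11  ]
ca [0.6828 0.2058 0.11  ]
cb [0.6896 0.1888 0.11  ]
cb [ 0.7628 -0.1104  0.11  ]
cb [0.4954 0.1471 0.11  ]
cb [ 0.5646 -0.1533  0.11  ]
cb [0.5235 0.0168 0.11  ]
cb [ 0.535  -0.0343  0.11  ]
[[-0.0006 -0.9586 -0.2848  0.073 ]
 [ 1.     -0.0012  0.0017 -0.0009]
 [-0.002  -0.2848  0.9586 -0.1426]
 [ 0.      0.      0.      1.    ]] 358.0602327415546 321.16117624468046 237.38716766040574
```

Call:
drive_tool(
  steps=[
    [[-10,-4.3,-2],-0.1,0.2],
    [[-20,-8.6,-2],-0.2,0.2],
    [[-30,-12.9,-2],-0.3,0.2],
    [[-40,-17.1,-2],-0.45,0.2],
    [[-50,-21.4,-2],-0.6,0.2],
    [[-56.3,-24.1,-2],-0.66,0.2],
    [[-56.3,-24.1,-2],-0.66,0.2],
    [[-56.3,-24.1,-2],-0.66,0.2],
    [[-56.3,-24.1,-2],-0.66,0.2],
    [[-56.3,-24.1,-2],-0.66,0.2],
    [[-56.3,-24.1,-2],-0.66,0.2],
    [[-56.3,-24.1,-2],-0.66,0.2],
  ],
)

```text
time_s: 1.35
tool_pos: [0.6134, 0.0379, 0.2507]
ee_rot: [[-0.975, -0.222, -0.001], [-0.222, 0.975, 0.0], [0.0, 0.0, -1.0]]
wrist_force: [0.8, 0.1, 0.0]
grip_width: 0.2
grasp_force: 0.0
```

Call:
drive_tool(
  steps=[
    [[0,0,0],0,0.2],
    [[0,0,0],0,0.2],
    [[0,0,0],0,0.2],
  ],
)

```text
time_s: 1.65
tool_pos: [0.6118, 0.0404, 0.2507]
ee_rot: [[-0.975, -0.223, -0.001], [-0.223, 0.975, 0.0], [0.001, 0.001, -1.0]]
wrist_force: [0.3, -0.1, 0.3]
grip_width: 0.198
grasp_force: 0.0
```

```bash
python3 -c "
from h import *
s=snap('wrist','w1');print(s['st']['tool_pos'],s['st']['ee_rot'],s['st']['time_s'],s['st']['grip_width'],s['st']['wrist_force'])"
```

```text
[0.61182414 0.04041413 0.25069728] [[-9.74858026e-01 -2.22824407e-01 -1.05467677e-03]
 [-2.22824993e-01  9.74858347e-01  4.74160499e-04]
 [ 9.22505920e-04  6.97247512e-04 -9.99999331e-01]] 1.65 0.197908615712432 [ 0.29967713 -0.08814511  0.32279119]
```

View pics/w1.png

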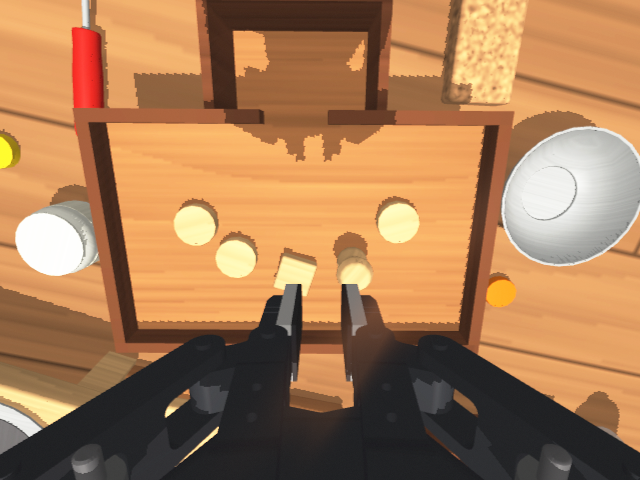

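Wrist view, nearly tray-aligned: discs at (195,224), (236,258), (398,222); pad (295,273); knob base about (350,250); gate posts at (263,116) and (328,117).

```bash
cat >> h.py <<'E'
np.set_printoptions(precision=4,suppress=True)
TH=None
def blobs(s,Rt,o,z=.098):
    hsv=cv2.cvtColor(s['pixels'],cv2.COLOR_RGB2HSV)
    m=cv2.inRange(hsv,(18,60,170),(32,150,255)); m=cv2.morphologyEx(m,cv2.MORPH_OPEN,np.ones((3,3)))
    out=[]
    for c in cv2.findContours(m,cv2.RETR_EXTERNAL,cv2.CHAIN_APPROX_NONE)[0]:
        if cv2.contourArea(c)<300: continue
        (u,v),_,_=cv2.minAreaRect(c); p=ray(s,u,v,z)
        out.append((round(u),round(v),cv2.contourArea(c),p,(Rt.T@(p[:2]-o))*1000))
    return out
E
python3 - <<'E'
from h import *
s=pickle.load(open('w1.pkl','rb'))
P={k:ray(s,*p,.110)[:2] for k,p in dict(TL=(75,110),TR=(513,113),gl=(263,123),gr=(328,124),gl2=(263,110),gr2=(328,111),iTL=(89,123),iTR=(498,125),iBL=(127,330.5),iBR=(469,334.5)).items()}
print(P)
d=P['iTR']-P['iTL'];print(np.linalg.norm(d),np.degrees(np.arctan2(d[1],d[0]))-90)
d=P['TR']-P['TL'];print(np.linalg.norm(d),np.degrees(np.arctan2(d[1],d[0]))-90)
d=P['iTL']-P['iBL'];print(np.linalg.norm(d))
d=P['gr']-P['gl'];print(np.linalg.norm(d))
y=P['TR']-P['TL'];y/=np.linalg.norm(y);x=np.array([y[1],-y[0]])
Rt=np.c_[x,y];o1=(P['gl']+P['gr'])/2-.01*x;o2=(P['TL']+P['TR'])/2;o3=(P['gl2']+P['gr2'])/2;print(Rt,o1,o2,o3)
for b in blobs(s,Rt,o1):print(b)
print('tcp',Rt.T@(s['st']['tool_pos'][:2]-o1)*1000)
for q in [(350,252)]: print('knob base',Rt.T@(ray(s,*q,.09)[:2]-o1)*1000,'top',Rt.T@(ray(s,356,272,.12)[:2]-o1)*1000)
E
```

```text
{'TL': array([ 0.5666, -0.158 ]), 'TR': array([0.4958, 0.1616]), 'gl': array([ 0.5445, -0.0197]), 'gr': array([0.5343, 0.0282]), 'gl2': array([ 0.5354, -0.0214]), 'gr2': array([0.5253, 0.0261]), 'iTL': array([ 0.5736, -0.1475]), 'iTR': array([0.5064, 0.1537]), 'iBL': array([ 0.7456, -0.1069]), 'iBR': array([0.6818, 0.1929])}
0.30856401668589434 12.57405908918129
0.3273319286135395 12.473907316778408
0.17672861122784173
0.049015616852540654
[[ 0.9764 -0.216 ]
 [ 0.216   0.9764]] [0.5296 0.0021] [0.5312 0.0018] [0.5303 0.0024]
(34, 407, 1037.5, array([ 0.8624, -0.1966,  0.098 ]), array([ 282.0125, -265.9184]))
(356, 275, 544.5, array([0.653 , 0.0818, 0.098 ]), array([137.6214,  51.1811]))
(295, 276, 899.5, array([0.6663, 0.0288, 0.098 ]), array([139.2039,  -3.4311]))
(235, 259, 1123.0, array([ 0.6617, -0.0252,  0.098 ]), array([123.0329, -55.1583]))
(194, 226, 1236.0, array([ 0.6397, -0.0641,  0.098 ]), array([ 93.1438, -88.4107]))
(399, 223, 1230.0, array([0.5989, 0.1052, 0.098 ]), array([89.9219, 85.6871]))
(485, 79, 1328.5, array([0.4757, 0.1375, 0.098 ]), array([-23.4418, 143.8867]))
(507, 15, 343.5, array([0.4316, 0.1382, 0.098 ]), array([-66.3701, 154.0762]))
tcp [88.5269 19.6753]
knob base [118.9482  45.8889] top [125.9925  48.6457]
```

```bash
cat >> h.py <<'E'
RT=np.array([[.9763,-.2165],[.2165,.9763]]); O=np.array([.5304,.0022])
def plan(W):
    """W: rows tray x,y mm, z mm, push angle deg (0 = tray -x, + toward tray -y)"""
    st=bot.observe();A=np.array(st['ee_rot']);p=np.array(st['tool_pos'])
    y0=np.arctan2(A[1,0],A[0,0])
    print('t',st['time_s'],'tray',RT.T@(p[:2]-O)*1000,'z',p[2],'q6',st['q'][5])
    for x,y,z,a in W:
        g=np.r_[O+RT@np.array([x,y])/1000,z/1000]
        t=np.arctan2(RT[1,0],RT[0,0])+np.pi+np.radians(a)
        dy=-((t-y0+np.pi)%(2*np.pi)-np.pi)
        print((x,y,z,a),np.round(A.T@(g-p)*100,2),round(dy,3))
def along(c,w,offs,z,wy=None):
    c=np.array(c,float);u=np.array(w)-c;L=np.hypot(*u);u/=L
    a=np.degrees(np.arctan2(-u[1],-u[0]))
    return [(*(c-u*o),zz,a) for o,zz in offs]+[(*(np.array(w)-u*27),z,a)]
E
python3 -c "
from h import *
plan(along((90,86),(42,2),[(37,150),(37,88.5),(27,88.5)],88.5))"
```

```text
t 1.7 tray [87.8085 20.0811] z 0.2510171069341984 q6 -1.8548595126867973
(np.float64(108.35714071920285), np.float64(118.124996258605), 150, np.float64(60.25511870305778)) [-2.13  9.78 10.11] -1.044
(np.float64(108.35714071920285), np.float64(118.124996258605), 88.5, np.float64(60.25511870305778)) [-2.13  9.78 16.26] -1.044
(np.float64(103.39575133563451), np.float64(109.44256483736041), 88.5, np.float64(60.25511870305778)) [-1.63  8.92 16.26] -1.044
(np.float64(55.395751335634515), np.float64(25.4425648373604), 88.5, np.float64(60.25511870305778)) [ 3.23  0.55 16.25] -1.044
```

Call:
drive_tool(
  steps=[
    [[-1,4.9,3],-0.15,0.2],
    [[-2.1,9.8,6],-0.3,0.2],
    [[-2.1,9.8,9],-0.45,0.2],
    [[-2.1,9.8,10],-0.6,0.2],
    [[-2.1,9.8,10],-0.75,0.2],
    [[-2.1,9.8,10],-0.9,0.2],
    [[-2.1,9.8,10],-1.044,0.2],
    [[-2.1,9.8,10],-1.044,0.2],
    [[-2.1,9.8,10],-1.044,0.2],
    [[-2.1,9.8,10],-1.044,0.2],
  ],
)

```text
time_s: 2.7
tool_pos: [0.6109, 0.1404, 0.1513]
ee_rot: [[-0.3, -0.954, 0.0], [-0.954, 0.3, 0.0], [-0.0, -0.0, -1.0]]
wrist_force: [1.0, 1.1, -0.2]
grip_width: 0.196
grasp_force: 0.0
```

```bash
python3 -c "
from h import *
plan(along((90,86),(42,2),[(37,150),(37,88.5),(27,88.5)],88.5))
s=snap('wrist','w2')"
```

```text
t 2.7 tray [108.5182 117.5309] z 0.15129584640134852 q6 -2.7332361950617217
(np.float64(108.35714071920285), np.float64(118.124996258605), 150, np.float64(60.25511870305778)) [-0.04  0.04  0.13] -0.004
(np.float64(108.35714071920285), np.float64(118.124996258605), 88.5, np.float64(60.25511870305778)) [-0.04  0.05  6.28] -0.004
(np.float64(103.39575133563451), np.float64(109.44256483736041), 88.5, np.float64(60.25511870305778)) [0.96 0.04 6.28] -0.004
(np.float64(55.395751335634515), np.float64(25.4425648373604), 88.5, np.float64(60.25511870305778)) [10.63  0.01  6.28] -0.004
```

View pics/w2.png

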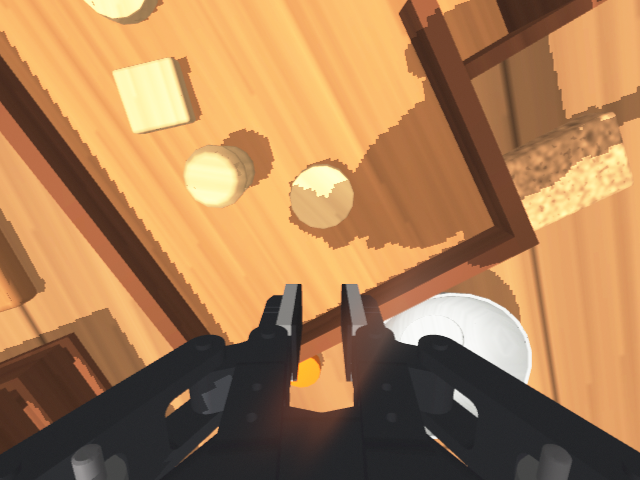

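The disc is at (321,196), centred ahead of the fingers; the knob (215,176) is well to the left. I'll descend.

Call:
drive_tool(
  steps=[
    [[0,0,2],0,0.2],
    [[0,0,4],0,0.2],
    [[0,0,5.5],0,0.2],
    [[0,0,6.2],0,0.2],
    [[0,0,6.2],0,0.2],
    [[0,0,6.2],0,0.2],
  ],
)

```text
time_s: 3.35
tool_pos: [0.6116, 0.14, 0.0897]
ee_rot: [[-0.298, -0.954, 0.001], [-0.954, 0.298, 0.0], [-0.0, -0.001, -1.0]]
wrist_force: [-0.1, -0.1, -0.2]
grip_width: 0.197
grasp_force: 0.0
```

Call:
drive_tool(
  steps=[
    [[0.8,0,0.1],0,0.2],
    [[1.5,0,0.1],0,0.2],
    [[2.2,0,0.1],0,0.2],
    [[2.9,0,0.1],0,0.2],
    [[3.6,0,0.1],0,0.2],
    [[4.3,0,0.1],0,0.2],
    [[5.0,0,0.1],0,0.2],
    [[5.7,0,0.1],0,0.2],
    [[6.4,0,0.1],0,0.2],
    [[7.1,0,0.1],0,0.2],
  ],
)

```text
time_s: 4.35
tool_pos: [0.5898, 0.0716, 0.088]
ee_rot: [[-0.298, -0.955, -0.0], [-0.955, 0.298, 0.0], [-0.0, 0.0, -1.0]]
wrist_force: [0.3, 0.1, 1.3]
grip_width: 0.2
grasp_force: 0.1
```

Call:
drive_tool(
  steps=[
    [[0.7,0,0],0,0.2],
    [[1.4,0,0],0,0.2],
    [[2.1,0,0],0,0.2],
    [[2.8,0,0],0,0.2],
    [[3.5,0,0],0,0.2],
    [[3.5,0,0],0,0.2],
    [[3.5,0,0],0,0.2],
  ],
)

```text
time_s: 5.05
tool_pos: [0.5796, 0.0386, 0.088]
ee_rot: [[-0.298, -0.954, 0.0], [-0.954, 0.298, 0.0], [-0.0, -0.0, -1.0]]
wrist_force: [0.2, 0.0, 0.5]
grip_width: 0.2
grasp_force: 0.0
```

```bash
python3 -c "
from h import *
s=snap('wrist','w3')
for b in blobs(s,RT,O):print(b)
plan([(80,0,150,0),(80,0,88.5,0)])"
```

```text
(116, 344, 3986.0, array([0.6663, 0.0259, 0.098 ]), array([137.8578,  -6.2481]))
(301, 227, 1261.5, array([0.5751, 0.0006, 0.098 ]), array([ 43.3052, -11.2929]))
(66, 228, 6065.5, array([ 0.6615, -0.026 ,  0.098 ]), array([121.8531, -55.9125]))
(67, 107, 8048.0, array([ 0.6394, -0.065 ,  0.098 ]), array([ 91.8765, -89.2038]))
t 5.1 tray [55.9865 25.0884] z 0.08799950949644131 q6 -2.904159674065646
(80, 0, 150, 0) [ 0.98 -3.33 -6.2 ] 1.05
(80, 0, 88.5, 0) [ 0.98 -3.33 -0.05] 1.05
```

View pics/w3.png

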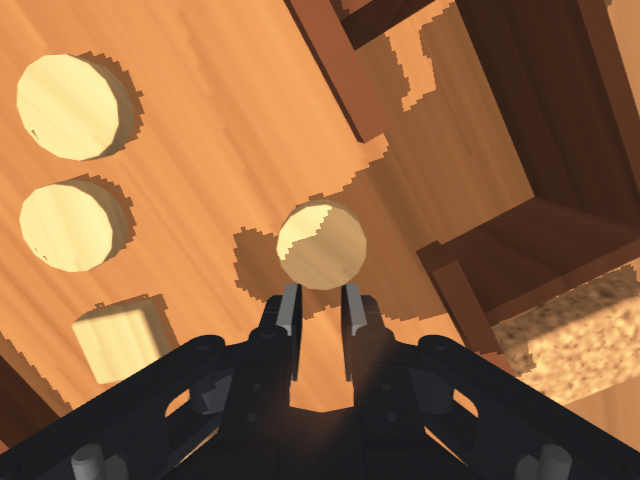

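Disc now at (322,245), seated in the cradle in front of the gate; the other pieces have not moved.

```bash
python3 -c "
from h import *
s=pickle.load(open('w3.pkl','rb'));c=RT.T@(ray(s,322,245,.098)[:2]-O)*1000;print(c)
w=pickle.load(open('w1.pkl','rb'))
for p in [(263,123),(328,124)]: print(RT.T@(ray(w,*p,.110)[:2]-O)*1000)
for p in [(363,143),(385,135),(418,250),(438,242)]: print(RT.T@(ray(s,*p,.110)[:2]-O)*1000)
plan([(82,c[1],120,0),(82,c[1],88,0),(18,c[1]/2,88,0)])"
```

```text
[39.8921 -0.9121]
[  9.0145 -24.4625]
[ 9.4443 24.5521]
[  9.0092 -27.8972]
[  1.6547 -26.5607]
[ 9.3375 14.3403]
[ 1.9349 15.1595]
t 5.1 tray [55.9865 25.0884] z 0.08799950949644131 q6 -2.904159674065646
(82, np.float64(-0.912136242357308), 120, 0) [ 0.96 -3.55 -3.2 ] 1.05
(82, np.float64(-0.912136242357308), 88, 0) [ 0.96 -3.55 -0.  ] 1.05
(18, np.float64(-0.456068121178654), 88, 0) [ 4.11  2.02 -0.  ] 1.05
```

Call:
drive_tool(
  steps=[
    [[-1,0,0],0,0.2],
    [[-1.2,0,-3.2],0,0.2],
    [[-0.2,-2,-3.2],0.15,0.2],
    [[0.96,-3.55,-3.2],0.3,0.2],
    [[0.96,-3.55,-3.2],0.45,0.2],
    [[0.96,-3.55,-3.2],0.6,0.2],
    [[0.96,-3.55,-3.2],0.75,0.2],
    [[0.96,-3.55,-3.2],0.9,0.2],
    [[0.96,-3.55,-3.2],1.05,0.2],
    [[0.96,-3.55,-3.2],1.05,0.2],
    [[0.96,-3.55,-1.5],1.05,0.2],
    [[0.96,-3.55,0],1.05,0.2],
  ],
)

```text
time_s: 6.3
tool_pos: [0.611, 0.0197, 0.0879]
ee_rot: [[-0.975, -0.222, 0.001], [-0.222, 0.975, 0.0], [-0.001, -0.0, -1.0]]
wrist_force: [-0.9, 0.8, -0.9]
grip_width: 0.203
grasp_force: 0.0
```

Call:
drive_tool(
  steps=[
    [[0,0,0],0,0.2],
    [[0,0,0],0,0.2],
  ],
)

```text
time_s: 6.5
tool_pos: [0.6107, 0.0196, 0.0879]
ee_rot: [[-0.975, -0.22, -0.0], [-0.22, 0.975, 0.0], [0.0, 0.0, -1.0]]
wrist_force: [-0.2, 0.4, -0.1]
grip_width: 0.199
grasp_force: 0.0
```

```bash
python3 -c "
from h import *
plan([(67,-0.9,88,0),(18,0,88,0)])
s=snap('wrist','w4')
print(proj(s,np.r_[O+RT@[.04,-.0009],.098]))
for b in blobs(s,RT,O):print(b)"
```

```text
t 6.5 tray [82.1245 -0.4186] z 0.08786037535499816 q6 -1.8862409328057235
(67, -0.9, 88, 0) [ 1.51 -0.04 -0.01] 0.004
(18, 0, 88, 0) [ 6.41  0.07 -0.01] 0.004
(np.float64(320.53401134166995), np.float64(216.54927312947723))
(317, 403, 650.5, array([0.6538, 0.0273, 0.098 ]), array([125.8779,  -2.1808]))
(544, 345, 2320.0, array([0.6035, 0.1148, 0.098 ]), array([95.8013, 94.1398]))
(318, 339, 411.5, array([0.6215, 0.0207, 0.098 ]), array([92.9909, -1.6219]))
(36, 324, 486.0, array([ 0.6406, -0.0956,  0.098 ]), array([  86.3703, -119.3165]))
(110, 332, 973.0, array([ 0.6375, -0.065 ,  0.098 ]), array([ 89.9861, -88.776 ]))
(452, 308, 541.0, array([0.5952, 0.071 , 0.098 ]), array([78.1377, 53.1506]))
(224, 302, 869.0, array([ 0.6129, -0.0206,  0.098 ]), array([ 75.6418, -40.1758]))
(320, 301, 573.0, array([0.6041, 0.0177, 0.098 ]), array([75.325 , -0.8231]))
(524, 262, 1896.5, array([0.5702, 0.0924, 0.098 ]), array([58.3894, 79.4768]))
(130, 250, 722.5, array([ 0.5991, -0.0594,  0.098 ]), array([ 53.7462, -75.0193]))
(82, 227, 448.0, array([ 0.5936, -0.078 ,  0.098 ]), array([ 44.3501, -91.9418]))
(30, 208, 564.0, array([ 0.5903, -0.0973,  0.098 ]), array([  36.9065, -110.1493]))
(313, 187, 1234.5, array([0.5593, 0.005 , 0.098 ]), array([28.7991, -3.5417]))
(467, 160, 2623.0, array([0.5375, 0.0574, 0.098 ]), array([18.839 , 52.3247]))
(107, 164, 9518.5, array([ 0.5675, -0.0701,  0.098 ]), array([ 20.6121, -78.6059]))
(622, 27, 1436.5, array([0.4855, 0.0927, 0.098 ]), array([-24.2354,  98.1223]))
(54, 17, 2238.0, array([ 0.5235, -0.0893,  0.098 ]), array([-26.4928, -87.8083]))
```

Call:
drive_tool(
  steps=[
    [[0.7,0,0],0,0.2],
    [[1.4,0,0],0,0.2],
    [[2.1,0,0],0,0.2],
    [[2.8,0,0],0,0.2],
    [[3.5,0.05,0],0,0.2],
    [[4.2,0.05,0],0,0.2],
    [[4.9,0.05,0],0,0.2],
    [[5.6,0.05,0],0,0.2],
    [[6.2,0.05,0],0,0.2],
    [[6.6,0.05,0],0,0.2],
    [[6.6,0.05,0],0,0.2],
    [[6.6,0.05,0],0,0.2],
  ],
)

```text
time_s: 7.75
tool_pos: [0.5463, 0.0052, 0.0881]
ee_rot: [[-0.976, -0.216, 0.0], [-0.216, 0.976, 0.0], [-0.0, -0.0, -1.0]]
wrist_force: [0.5, 0.2, 0.1]
grip_width: 0.201
grasp_force: 0.0
```

```bash
python3 -c "
from h import *
plan(along((93,-88),(38,-2),[(37,150),(37,88),(27,88)],88))
s=snap('wrist','w5');b=snap('side','b2')
cv2.imwrite('pics/m5.png',np.hstack([s['pixels'][:,80:560],cv2.resize(b['pixels'][130:350,220:480],None,fx=1.2,fy=2.1818)])[:, :800,::-1])"
```

```text
t 7.75 tray [16.1446 -0.524 ] z 0.08808345469823897 q6 -1.919921756435433
(np.float64(112.93470051968474), np.float64(-119.17062263077977), 150, np.float64(-57.399666426309764)) [ -9.68 -11.86  -6.19] 1.002
(np.float64(112.93470051968474), np.float64(-119.17062263077977), 88, np.float64(-57.399666426309764)) [ -9.68 -11.86   0.01] 1.002
(np.float64(107.54694362247265), np.float64(-110.74613002786633), 88, np.float64(-57.399666426309764)) [ -9.14 -11.02   0.01] 1.002
(np.float64(52.546943622472654), np.float64(-24.74613002786633), 88, np.float64(-57.399666426309764)) [-3.64 -2.42  0.01] 1.002
```

View pics/m5.png

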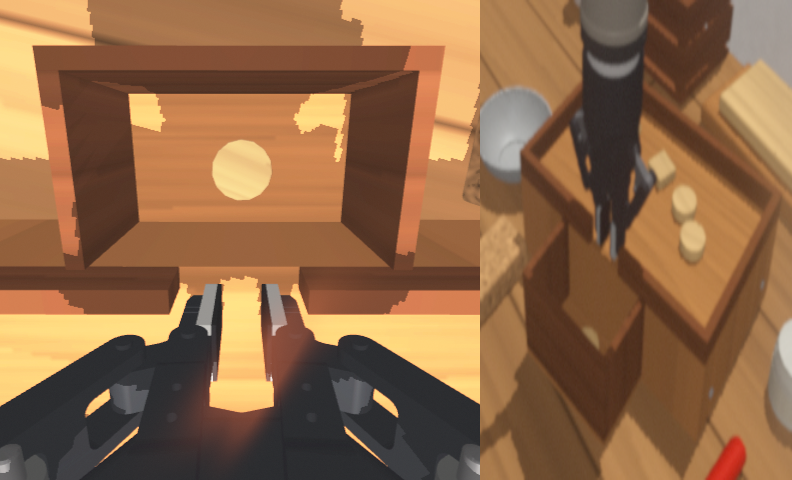

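The first disc lies flat on the slot floor at (242,170). Next is disc A.

Call:
drive_tool(
  steps=[
    [[-1.5,0,0],0,0.2],
    [[-2,0,-4],0,0.2],
    [[-4.5,-4,-6.2],0.15,0.2],
    [[-7,-8,-6.2],0.3,0.2],
    [[-9.7,-11.9,-6.2],0.45,0.2],
    [[-9.7,-11.9,-6.2],0.6,0.2],
    [[-9.7,-11.9,-6.2],0.75,0.2],
    [[-9.7,-11.9,-6.2],0.9,0.2],
    [[-9.7,-11.9,-6.2],1.0,0.2],
    [[-9.7,-11.9,-6.2],1.0,0.2],
    [[-9.7,-11.9,-6.2],1.0,0.2],
  ],
)

```text
time_s: 8.95
tool_pos: [0.6666, -0.0899, 0.1498]
ee_rot: [[-0.712, 0.702, -0.0], [0.702, 0.712, 0.0], [0.0, -0.0, -1.0]]
wrist_force: [-0.7, -0.2, -0.2]
grip_width: 0.201
grasp_force: 0.0
```

```bash
python3 -c "
from h import *
s=snap('wrist','w6')
plan(along((93,-88),(38,-2),[(37,150),(37,88),(27,88)],88))"
```

```text
t 9.0 tray [ 113.0126 -119.4062] z 0.14985033283801402 q6 -1.039566684192741
(np.float64(112.93470051968474), np.float64(-119.17062263077977), 150, np.float64(-57.399666426309764)) [ 0.02  0.01 -0.01] 0.004
(np.float64(112.93470051968474), np.float64(-119.17062263077977), 88, np.float64(-57.399666426309764)) [0.02 0.01 6.19] 0.004
(np.float64(107.54694362247265), np.float64(-110.74613002786633), 88, np.float64(-57.399666426309764)) [1.02 0.01 6.19] 0.004
(np.float64(52.546943622472654), np.float64(-24.74613002786633), 88, np.float64(-57.399666426309764)) [11.23  0.06  6.19] 0.004
```

View pics/w6.png

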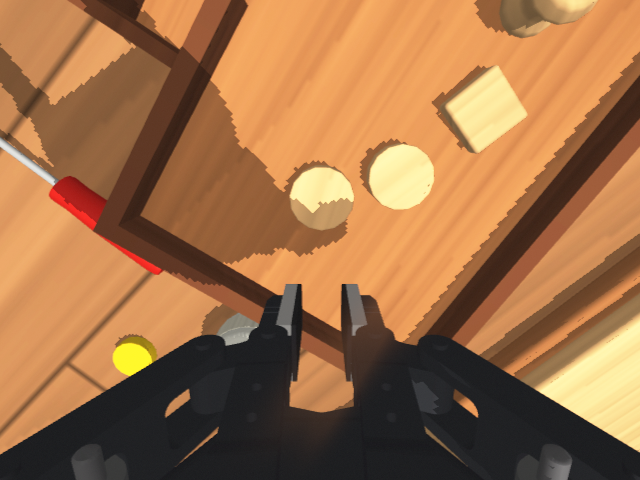

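Disc A at (322,195) is centred ahead; disc B at (402,176) is close on the right, so I'll narrow the cradle slightly.

Call:
drive_tool(
  steps=[
    [[0,0,2],0,0.12],
    [[0,0,4],0,0.12],
    [[0,0,5.5],0,0.12],
    [[0,0,6.2],0,0.12],
    [[0,0,6.2],0,0.12],
    [[0.8,0,6.2],0,0.12],
    [[1.5,0,6.2],0,0.12],
    [[2.2,0,6.2],0,0.12],
    [[2.9,0,6.2],0,0.12],
    [[3.6,0,6.2],0,0.12],
    [[4.3,0,6.2],0,0.12],
    [[5.0,0,6.2],0,0.12],
  ],
)

```text
time_s: 10.2
tool_pos: [0.6306, -0.0543, 0.0881]
ee_rot: [[-0.71, 0.705, 0.0], [0.705, 0.71, 0.0], [-0.0, 0.0, -1.0]]
wrist_force: [0.1, -0.3, 1.0]
grip_width: 0.118
grasp_force: 0.1
```

Call:
drive_tool(
  steps=[
    [[0.7,0,0],0,0.12],
    [[1.4,0,0],0,0.12],
    [[2.1,0,0],0,0.12],
    [[2.8,0,0],0,0.12],
    [[3.5,0,0],0,0.12],
    [[4.2,0,0],0,0.12],
    [[4.9,0,0],0,0.12],
    [[5.6,0,0],0,0.12],
    [[6.2,0,0],0,0.12],
    [[6.2,0,0],0,0.12],
    [[6.2,0,0],0,0.12],
  ],
)

```text
time_s: 11.3
tool_pos: [0.5871, -0.011, 0.088]
ee_rot: [[-0.71, 0.704, 0.0], [0.704, 0.71, 0.0], [-0.0, 0.0, -1.0]]
wrist_force: [-0.9, 0.0, -0.4]
grip_width: 0.125
grasp_force: 0.0
```

```bash
python3 -c "
from h import *
s=snap('wrist','w7')
plan([(82,-2,120,0),(82,-2,88,0)])"
```

```text
t 11.35 tray [ 52.5685 -25.3551] z 0.08803007717792877 q6 -0.9384908859240292
(82, -2, 120, 0) [ 0.37  3.74 -3.2 ] -1.0
(82, -2, 88, 0) [0.38 3.74 0.  ] -1.0
```

View pics/w7.png

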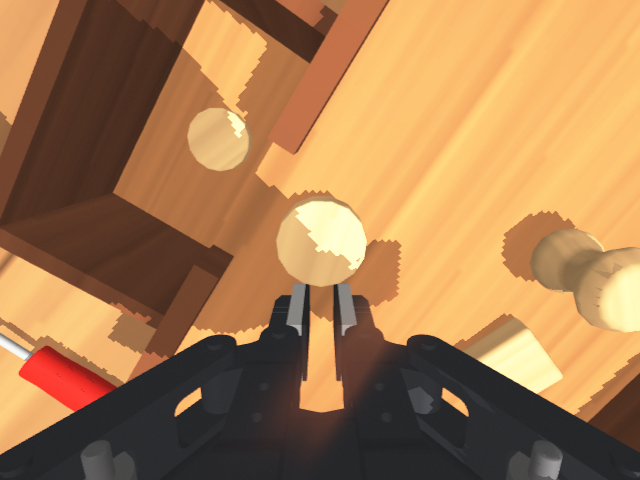

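The disc is at (322,242) in front of the gate, roughly tray (37,-2). The pad and knob have not been touched.

Call:
drive_tool(
  steps=[
    [[-1,0,0],0,0.2],
    [[-1.2,0,-3.2],0,0.2],
    [[-0.6,2,-3.2],-0.15,0.2],
    [[0.38,3.74,-3.2],-0.3,0.2],
    [[0.38,3.74,-3.2],-0.45,0.2],
    [[0.38,3.74,-3.2],-0.6,0.2],
    [[0.38,3.74,-3.2],-0.75,0.2],
    [[0.38,3.74,-3.2],-0.9,0.2],
    [[0.38,3.74,-3.2],-1.0,0.2],
    [[0.38,3.74,-3.2],-1.0,0.2],
    [[0.38,3.74,-1.5],-1.0,0.2],
    [[0.38,3.74,0],-1.0,0.2],
  ],
)

```text
time_s: 12.55
tool_pos: [0.6114, 0.0176, 0.0879]
ee_rot: [[-0.977, -0.213, 0.001], [-0.213, 0.977, -0.0], [-0.001, -0.0, -1.0]]
wrist_force: [0.1, 0.4, -0.5]
grip_width: 0.202
grasp_force: 0.0
```

Call:
drive_tool(
  steps=[
    [[0,0,0],0,0.2],
    [[0.7,0,0],0,0.2],
    [[1.4,0,0],0,0.2],
    [[2.1,0,0],0,0.2],
    [[2.8,0.05,0],0,0.2],
    [[3.5,0.1,0],0,0.2],
    [[4.2,0.15,0],0,0.2],
    [[4.9,0.15,0],0,0.2],
    [[5.6,0.15,0],0,0.2],
    [[6.2,0.15,0],0,0.2],
    [[6.6,0.15,0],0,0.2],
    [[6.6,0.15,0],0,0.2],
  ],
)

```text
time_s: 13.75
tool_pos: [0.5454, 0.0053, 0.088]
ee_rot: [[-0.976, -0.216, -0.0], [-0.216, 0.976, 0.0], [0.0, 0.0, -1.0]]
wrist_force: [-0.4, -0.1, -0.2]
grip_width: 0.199
grasp_force: 0.0
```

Call:
drive_tool(
  steps=[
    [[0,0,0],0,0.2],
    [[0,0,0],0,0.2],
  ],
)

```text
time_s: 13.95
tool_pos: [0.5462, 0.0054, 0.088]
ee_rot: [[-0.976, -0.217, 0.0], [-0.217, 0.976, 0.0], [-0.0, -0.0, -1.0]]
wrist_force: [0.5, 0.2, 0.3]
grip_width: 0.198
grasp_force: 0.0
```

```bash
python3 -c "
from h import *
s=snap('wrist','w8');b=snap('side','b3')
cv2.imwrite('pics/m8.png',np.hstack([s['pixels'][:,80:560],cv2.resize(b['pixels'][130:350,220:480],None,fx=1.2,fy=2.1818)])[:, :800,::-1])
plan(along((123,-55),(40,-1),[(37,150),(37,88),(27,88)],88))"
```

```text
t 14.05 tray [16.0586 -0.3125] z 0.08793102050836707 q6 -1.9197084976001915
(np.float64(154.0138739495486), np.float64(-75.17770112380272), 150, np.float64(-33.048124869975226)) [-13.8   -7.49  -6.2 ] 0.577
(np.float64(154.0138739495486), np.float64(-75.17770112380272), 88, np.float64(-33.048124869975226)) [-13.8   -7.49  -0.  ] 0.577
(np.float64(145.63174585507602), np.float64(-69.72426838763982), 88, np.float64(-33.048124869975226)) [-12.96  -6.94  -0.  ] 0.577
(np.float64(62.63174585507602), np.float64(-15.724268387639821), 88, np.float64(-33.048124869975226)) [-4.66 -1.54 -0.01] 0.577
```

View pics/m8.png

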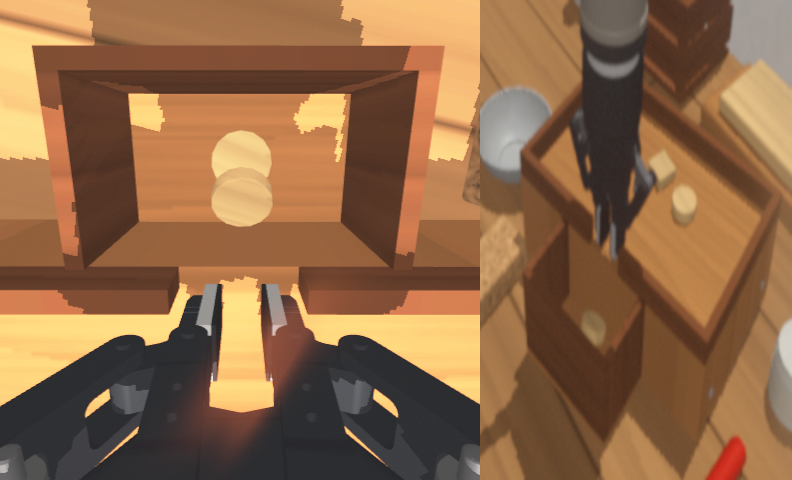

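The second disc is in the slot, resting partly on the first (242,195). Next is disc B.

Call:
drive_tool(
  steps=[
    [[-1.5,0,0],0,0.2],
    [[-2,0,-4],0,0.2],
    [[-5,-2,-6.2],0.15,0.2],
    [[-9,-5,-6.2],0.3,0.2],
    [[-13.8,-7.5,-6.2],0.45,0.2],
    [[-13.8,-7.5,-6.2],0.577,0.2],
    [[-13.8,-7.5,-6.2],0.577,0.2],
    [[-13.8,-7.5,-6.2],0.577,0.2],
    [[-13.8,-7.5,-6.2],0.577,0.2],
    [[-13.8,-7.5,-6.2],0.577,0.2],
  ],
)

```text
time_s: 15.05
tool_pos: [0.6964, -0.0375, 0.1508]
ee_rot: [[-0.937, 0.349, 0.001], [0.349, 0.937, 0.0], [-0.001, 0.0, -1.0]]
wrist_force: [0.4, 0.2, 0.3]
grip_width: 0.2
grasp_force: 0.0
```

```bash
python3 -c "
from h import *
o=pickle.load(open('w6.pkl','rb'));print('B',RT.T@(ray(o,402,176,.098)[:2]-O)*1000)
s=snap('wrist','w9')
p=proj(s,np.r_[O+RT@[.123,-.055],.098]);print(p)
m=cv2.inRange(cv2.cvtColor(s['pixels'],cv2.COLOR_RGB2HSV),(18,40,120),(34,150,255))
g=cv2.cvtColor(s['pixels'],cv2.COLOR_RGB2GRAY)
c=cv2.HoughCircles(cv2.medianBlur(g,5),cv2.HOUGH_GRADIENT,1,40,param1=80,param2=18,minRadius=26,maxRadius=38);print(c)
plan(along((123,-55),(40,-1),[(37,150),(37,88),(27,88)],88))"
```

```text
B [122.163  -54.4621]
(np.float64(321.9414413882377), np.float64(200.40606633168386))
[[[319.5 199.5  31.9]
  [519.5  92.5  33. ]
  [ 92.5 323.5  31.8]]]
t 15.1 tray [153.5305 -74.9025] z 0.15084757966774606 q6 -1.3773978977622428
(np.float64(154.0138739495486), np.float64(-75.17770112380272), 150, np.float64(-33.048124869975226)) [-0.06  0.    0.08] 0.001
(np.float64(154.0138739495486), np.float64(-75.17770112380272), 88, np.float64(-33.048124869975226)) [-0.05  0.    6.28] 0.001
(np.float64(145.63174585507602), np.float64(-69.72426838763982), 88, np.float64(-33.048124869975226)) [0.95 0.   6.28] 0.001
(np.float64(62.63174585507602), np.float64(-15.724268387639821), 88, np.float64(-33.048124869975226)) [10.85  0.02  6.28] 0.001
```

Call:
drive_tool(
  steps=[
    [[0,0,2],0,0.2],
    [[0,0,4],0,0.2],
    [[0,0,5.5],0,0.2],
    [[0,0,6.25],0,0.2],
    [[0,0,6.25],0,0.2],
    [[0.8,0,6.25],0,0.2],
    [[1.5,0,6.25],0,0.2],
    [[2.2,0,6.25],0,0.2],
    [[2.9,0,6.25],0,0.2],
    [[3.6,0,6.25],0,0.2],
    [[4.3,0,6.25],0,0.2],
    [[5.0,0,6.25],0,0.2],
  ],
)

```text
time_s: 16.3
tool_pos: [0.6496, -0.0202, 0.0876]
ee_rot: [[-0.936, 0.351, 0.0], [0.351, 0.936, 0.0], [-0.0, 0.0, -1.0]]
wrist_force: [0.6, -0.7, 1.1]
grip_width: 0.195
grasp_force: 0.2
```

Call:
drive_tool(
  steps=[
    [[0.7,0,0],0,0.2],
    [[1.4,0,0],0,0.2],
    [[2.1,0,0],0,0.2],
    [[2.8,0,0],0,0.2],
    [[3.5,0,0],0,0.2],
    [[4.2,0,0],0,0.2],
    [[4.9,0,0],0,0.2],
    [[5.4,0,0],0,0.2],
    [[5.8,0,0],0,0.2],
    [[5.8,0,0],0,0.2],
    [[5.8,0,0],0,0.2],
  ],
)

```text
time_s: 17.4
tool_pos: [0.5959, -0.0001, 0.0875]
ee_rot: [[-0.936, 0.351, 0.0], [0.351, 0.936, 0.0], [-0.0, 0.0, -1.0]]
wrist_force: [-0.1, 0.4, -0.1]
grip_width: 0.204
grasp_force: 0.0
```

```bash
python3 -c "
from h import *
s=snap('wrist','w10')
g=cv2.cvtColor(s['pixels'],cv2.COLOR_RGB2GRAY)
c=cv2.HoughCircles(cv2.medianBlur(g,5),cv2.HOUGH_GRADIENT,1,40,param1=80,param2=20,minRadius=38,maxRadius=50);print(c)
for k in (c[0] if c is not None else []): print(RT.T@(ray(s,k[0],k[1],.098)[:2]-O)*1000)
plan([(82,-1,120,0),(82,-1,88,0)])"
```

```text
[[[320.5 245.5  44.9]]]
[37.4119 -0.4358]
t 17.45 tray [ 63.4951 -16.5087] z 0.08749817189848012 q6 -1.3408486130571355
(82, -1, 120, 0) [-0.71  2.31 -3.25] -0.577
(82, -1, 88, 0) [-0.7   2.31 -0.05] -0.577
```

Call:
drive_tool(
  steps=[
    [[-1,0,0],0,0.2],
    [[-1.2,0,-3.2],0,0.2],
    [[-1,1.2,-3.2],-0.15,0.2],
    [[-0.7,2.3,-3.2],-0.3,0.2],
    [[-0.7,2.3,-3.2],-0.45,0.2],
    [[-0.7,2.3,-3.2],-0.577,0.2],
    [[-0.7,2.3,-3.2],-0.577,0.2],
    [[-0.7,2.3,-3.2],-0.577,0.2],
    [[-0.7,2.3,-1.5],-0.577,0.2],
    [[-0.7,2.3,0],-0.577,0.2],
    [[-0.7,2.3,0],-0.577,0.2],
  ],
)

```text
time_s: 18.55
tool_pos: [0.6109, 0.0187, 0.0871]
ee_rot: [[-0.977, -0.213, 0.001], [-0.213, 0.977, 0.0], [-0.001, -0.0, -1.0]]
wrist_force: [-0.1, 0.2, 0.9]
grip_width: 0.203
grasp_force: 0.0
```

Call:
drive_tool(
  steps=[
    [[0,0,0],0,0.2],
    [[0.7,0,0],0,0.2],
    [[1.4,0,0],0,0.2],
    [[2.1,0,0],0,0.2],
    [[2.8,0.05,0],0,0.2],
    [[3.5,0.05,0],0,0.2],
    [[4.2,0.05,0],0,0.2],
    [[4.9,0.05,0],0,0.2],
    [[5.6,0.05,0],0,0.2],
    [[6.2,0.05,0],0,0.2],
    [[6.6,0.05,0],0,0.2],
    [[6.6,0.05,0],0,0.2],
  ],
)

```text
time_s: 19.75
tool_pos: [0.5454, 0.0051, 0.0875]
ee_rot: [[-0.976, -0.216, -0.0], [-0.216, 0.976, 0.0], [0.0, 0.0, -1.0]]
wrist_force: [0.2, 0.5, 0.7]
grip_width: 0.201
grasp_force: 0.0
```

Call:
drive_tool(
  steps=[
    [[0,0,0],0,0.2],
    [[0,0,0],0,0.2],
    [[-1.5,0,0],0,0.2],
    [[-2,0,-3],0,0.2],
    [[-2,0,-8],0,0.2],
    [[-2,0,-13],0,0.2],
    [[-2,0,-13],0,0.2],
    [[-2,0,-13],0,0.2],
  ],
)

```text
time_s: 20.55
tool_pos: [0.566, 0.0095, 0.2186]
ee_rot: [[-0.976, -0.217, 0.003], [-0.217, 0.976, -0.0], [-0.003, -0.001, -1.0]]
wrist_force: [-0.1, 0.3, -0.6]
grip_width: 0.2
grasp_force: 0.0
```

```bash
python3 -c "
from h import *
s=snap('wrist','w11')"
```

View pics/w11.png

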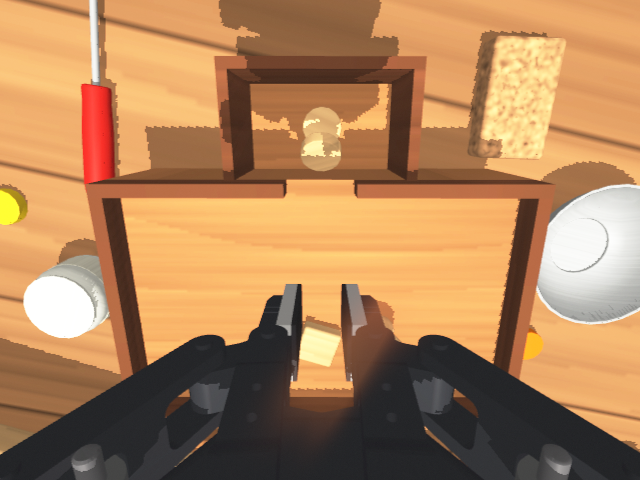

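The gate and deck are clear. Two discs show in the slot at (322,122) and (321,151), and the third seems to be stacked or hidden. I'll check with depth, and check the knob by comparing the scene images.

```bash
python3 -c "
from h import *
s=pickle.load(open('w11.pkl','rb'));R,c=cam(s)
def Z(s,u,v):
    R,c=cam(s);d=s['depth'][v,u];P=c+R@(np.array([(u-s['cx'])/s['fx'],(v-s['cy'])/s['fy'],1])*d);return np.r_[RT.T@(P[:2]-O),P[2]]*1000
for v in range(100,186,6): print(v,Z(s,321,v))
a=pickle.load(open('a.pkl','rb'));n=snap('scene','a2');b=pickle.load(open('b.pkl','rb'));m=snap('side','b4')
for x,y,w,h in [(292,262,24,34),(255,272,28,22)]:
    A,B=[q['pixels'][y:y+h,x:x+w].astype(int) for q in (a,n)];print('scene diff',np.abs(A-B).mean())
# knob, blobs near
for nm,q in(('a',a),('a2',n)):
    hm=cv2.inRange(cv2.cvtColor(q['pixels'],cv2.COLOR_RGB2HSV),(18,60,140),(32,140,255))[230:310,190:380]
    k,_,stt,ce=cv2.connectedComponentsWithStats(hm);print(nm,[(ce[i]+[190,230],stt[i][4]) for i in range(1,k) if stt[i][4]>40])
"
```

```text
100 [-63.5476  -0.7004   7.5403]
106 [-58.4045  -0.7038   6.3128]
112 [-52.6304  -0.7059  17.4716]
118 [-47.4723  -0.7091  17.3282]
124 [-42.2526  -0.7124  17.8735]
130 [-37.0014  -0.7156  18.4406]
136 [-32.2166  -0.7143  48.6628]
142 [-27.4869  -0.7166  53.0117]
148 [-22.442   -0.7204  48.9121]
154 [-17.1812  -0.7244  44.1888]
160 [-11.7583  -0.7285  39.9215]
166 [-6.2008 -0.7325 36.1933]
172 [-0.7468 -0.7362 34.9097]
178 [-0.9379 -0.7298 78.0891]
184 [ 2.666  -0.731  85.7096]
scene diff 5.723856209150327
scene diff 5.774891774891775
a [(array([233.6398, 266.2584]), np.int32(658)), (array([302.9838, 278.0139]), np.int32(432)), (array([331.7965, 274.3097]), np.int32(339)), (array([268.1205, 284.1863]), np.int32(365))]
a2 [(array([302.9174, 278.0436]), np.int32(436)), (array([268.1032, 284.2354]), np.int32(378))]
```

```bash
python3 -c "
from bench import bot
print(bot.sign_off())"
```

```text
the job is handed in; nothing more can be done
None
```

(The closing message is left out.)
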